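Right the fallen pot and snap its lid on

TASK

The square snap-lid pot has been knocked over: stand it upright on the bench and let go of it. Then take its lid by the bar, press it down onto the pot's mouth until both clips snap over the rim and the lid is fully home, and finish while still holding the lid by its bar and pressing down firmly. Do not knock or shift the small tin, the squeeze bottle and the roll of tape.

Things in the scene. Friction and masses are not known exactly. Their poses are not given: they have to be found in the camera images.
- pot: mid-grey open square plastic pot: outside 52 mm square, 70 mm tall, mouth 44 mm inside, 0.25 kg. Foot flange (7 mm thick) and a half-round rim bead (radius 3 mm) are both 58 mm square. Origin: centre of underside; z from foot to mouth, x and y across the walls. It starts lying on one flat side, axis level and 29 mm up, mouth to the robot's right within 35 degrees; grip it across two walls
- pot_mouth (a point): centre of the pot's mouth, level with the top of the rim, 70 mm from the underside along pot z; axes as the pot's. Let go within about 30 degrees of upright with its foot edge on the bench, the pot rocks upright by itself
- lid: black plastic lid, 0.1 kg, upright, z up; origin: centre of the underside of its round plug, on which it rests. Plug 18 mm tall, 42 mm across, tapering to 28 mm over the lowest 10 mm; on it a plate 58 mm square and 5 mm thick; on that a bar grip, 18 mm wide along lid y, 44 mm long along lid x, top 49 mm above the origin. Sprung clips hang on the +y and -y sides, 69 mm apart outside
- lid_rim (a point): centre of the underside of the lid's plate, 18 mm above the lid's origin; it meets point pot_mouth when the lid is home. The lid fits at any quarter turn, sides within 10 degrees of parallel. Over the last 11 mm the clips ride over the bead: the push climbs to about 7 to 12 N, drops suddenly about 5 mm before home, and climbs again when the plate sits on the rim
- lid_grip (a point): point inside the lid's bar grip, 36 mm above the lid's origin, axes as the lid's; take the bar from above across its 18 mm. The clips are 24 mm wide along lid x, reach down to 6 mm above the lid's origin and slide outward up to 6 mm. A firm final push is 10 to 20 N
- small_tin: bystander: small round paint tin, 58 mm across, 58 mm tall, loose; origin under its centre
- squeeze_bottle: bystander: white squeeze bottle with a cap, 51 mm across, 125 mm tall, loose, standing; origin under its centre
- tape_roll: bystander: roll of masking tape lying flat, 86 mm across, 18 mm tall, loose; origin under its centre
Mind the look-alikes: they are no part of the job. Leave any blue look-alike of the pot alone. Leave any orange look-alike of the lid alone.

How it is judged:
On the way, in this order (a step that is already met when the one before it is completed fails the run):
1. the pot stands upright on the bench, let go, the lid still off (angle between pot's own z axis and vertical below 0.1 rad and height (world z) of pot between -0.006 and 0.006 m and height (world z) of pot_mouth above 0.06 m and contact force between pot and the arm below 0.1 N and contact force between pot and the fingers below 0.1 N and distance between lid_rim and pot_mouth above 0.03 m), for 0.3 s.
2. the lid has snapped onto the pot (z of lid_rim in the frame of pot_mouth below 0.002 m and distance between lid_rim and pot_mouth below 0.004 m and angle between the z axis of lid and the z axis of pot, either way round below 0.08 rad), for 0.1 s.
At the end, for the whole second after the job is handed in: The pot stands upright on the bench (within 6 degrees), the lid is snapped fully home (plate within 2 mm of the rim, within 4 mm of centred, within 4.5 degrees of level with it), the fingers still hold the lid and it is pressed onto the pot with more than 6 N, all at rest (all of step 2 and angle between pot's own z axis and vertical below 0.1 rad and height (world z) of pot between -0.006 and 0.006 m and height (world z) of pot_mouth above 0.06 m and contact force between lid and the fingers above 2 N and contact force between lid and pot above 6 N and linear speed of pot below 0.02 m/s); the arm keeps its last pose, push and grip.
It fails at once if the small tin, squeeze bottle or roll of tape is moved by more than 4 cm or tipped over (distance of any of small_tin, squeeze_bottle, tape_roll from where it was at the start of the episode above 0.04 m or angle between any of small_tin, squeeze_bottle, tape_roll's own z axis and vertical above 0.5 rad).
It also fails if it takes over 67 s, if anything falls off the work surface, if the arm or the gripper's body presses on something with over 40 N, if the wrist force passes 120 N, or if a joint passes its speed limit or range.

ROBOT

A 6-joint arm with a two-finger parallel gripper is mounted at the origin on a cart in front of the work surface, level with it; the furniture and walls round the work are solid. World frame = base frame: x ahead of the robot, y to its left, z up, the work surface at z = 0. Lengths are in m, angles in rad, forces in N, time in s.
With the tool pointing down it reaches from about 0.325 to 0.775 m from the base axis. Payload 5.5 kg.
Tool frame: the origin (TCP) lies between the finger pads; the fingertips stand 8 mm ahead of it and the grasp point (between the pads) lies 11 mm behind it (tcp_to_tips is the distance from the TCP to the fingertips, in m); z points along the fingers, y is the line along which they close (so a half turn about z gives the same grasp; the last joint's range is limited). The gripper opens to 88 mm and grips with 3 to 60 N. Pads are 20 mm wide; open, the fingers measure 115 mm over their backs; the gripper's body (75 mm by 178 mm) begins 61 mm behind the grasp point.
Start: joints at [1.103, 0.091, 1.231, -0, 1.82, -0.057], TCP at [0.24, 0.55, 0.231] pointing down, gripper open.
Joint ranges: [-2.87, 2.87], [-0.86, 2.18], [0.17, 2.46], [-1.51, 4.65], [0.06, 2.69], [-2.65, 2.65]. Speed limits (rad/s): [2.57, 2.57, 3.01, 3.14, 3.14, 3.14].

INTERFACE

Orientations are given as a unit quaternion [w, x, y, z].
In Python, from bench import * gives the robot as it stands. Calls block until the motion is done:
- move_to(position, orientation): joint-space move of the TCP to a pose.
- move_l(position, speed=0.15, orientation=None): straight line of the TCP; orientation=None keeps the orientation; speed is the mean speed in m/s.
- movej(angles): joint-space move.
- gripper_open() and close(): open the fingers fully, or close them until they stop; the grip force is fixed at half the most.
- hold(seconds).
- inverse_kinematics(position, orientation): joint angles nearest the present ones, or None.
- state(): the state.
- get_image(name): name is "side" or "top"; returns a dict with "frame" (480x640x3 uint8, blue, green, red), "depth" (480x640 float32, m along the optical axis (not along the pixel's ray), 0 where there is no reading), "camera_matrix" (3x3 intrinsics, pixels), "k1" (the pictures are not rectified: a ray, as slopes to the right and down, at radius r is drawn at 1 + k1 r^2 times it, then the intrinsics apply), "view" (4x4, takes a point from world to camera coordinates). Camera axes: x right, y up, looking along -z (the intrinsics and any distortion apply to the point x, -y, -z); pixel columns grow to the right and rows downward; lengths in m; the calibration is good to about 2 mm. A picture is of the moment at which its call begins.
A pose or a line that the arm cannot do raises IKError and nothing moves.
- job_done(): hands the job in; it is judged then, once.
The state is a dict: "time": time; "joint_pos": joint angles; "dq": joint speeds; "joint_torque": joint torques, N m; "ee_pos": TCP position; "ee_rot": TCP orientation; "ft_force": force on the tool from outside, world axes, zero at the start; "moment": the same for the moment, N m; "finger_gap": finger opening in m; "finger_force": force on a finger pad.
Only numpy, scipy, OpenCV 4.12 (cv2) and the standard library are available. Lean on these libraries where they do the work, as an engineer would, in place of code of your own. Each camera call takes 0.05 s, during which the arm holds its last target. There are 200 camera calls.

## Working session

There is one attempt and no reset: what is moved stays moved. The work goes in short steps, each a Python script; the robot and the scene stay as the last script left them, time stands still between calls to the robot, and variables do not carry over. Pictures are saved under pics/ and viewed, at most 10 in all, crops included, and the job is handed in when it is done.

```bash
ls; mkdir -p pics; python3 - <<'E'
from bench import *
import cv2,numpy as np
for n in("top","side"):
    d=get_image(n); cv2.imwrite(f"pics/{n}0.png",d["frame"]); np.savez(f"{n}0.npz",**d)
    print(n,d["camera_matrix"],d["k1"],d["view"])
s=state();print(s)
E
```

```text
pics
top [[513.79063609   0.         319.01976529]
 [  0.         513.79063609 233.86422774]
 [  0.           0.           1.        ]] 0.040535363740942396 [[ 0.02000904 -0.99949223  0.02479779 -0.00135434]
 [ 0.99288648  0.02277629  0.11686603 -0.57628484]
 [-0.11737149  0.02228301  0.99283805 -0.90743723]
 [ 0.          0.          0.          1.        ]]
side [[624.84728406   0.         317.24152226]
 [  0.         624.84728406 245.38010434]
 [  0.           0.           1.        ]] -0.13867799574051012 [[ 0.975624   -0.21940507 -0.00438494 -0.56483369]
 [ 0.10399003  0.44462998  0.88965738 -0.13651839]
 [-0.19324567 -0.86842708  0.45660762 -1.34121927]
 [ 0.          0.          0.          1.        ]]
{'time': 0.1, 'joint_pos': array([ 1.10325731e+00,  9.17807079e-02,  1.23174484e+00, -1.65256884e-05,
        1.81981307e+00, -5.67014583e-02]), 'dq': array([ 8.92163753e-04, -8.02201911e-04, -3.25937378e-03,  8.07822091e-05,
       -5.52601154e-04,  4.18461246e-04]), 'joint_torque': array([ 2.28521742e-03, -4.47853875e+01, -4.07571423e+01,  7.00273854e-02,
        2.83776369e-02, -1.25895381e-04]), 'ee_pos': array([0.23951988, 0.549843  , 0.22963331]), 'ee_rot': array([-2.18477987e-04,  2.03979061e-01,  9.78974862e-01, -8.45236054e-04]), 'ft_force': array([ 0.0651226 ,  0.34390993, -1.14418606]), 'moment': array([-0.0371849 , -0.01848738,  0.01265537]), 'finger_force': 0.0, 'finger_gap': 0.08771564051257727}
```

View pics/top0.png

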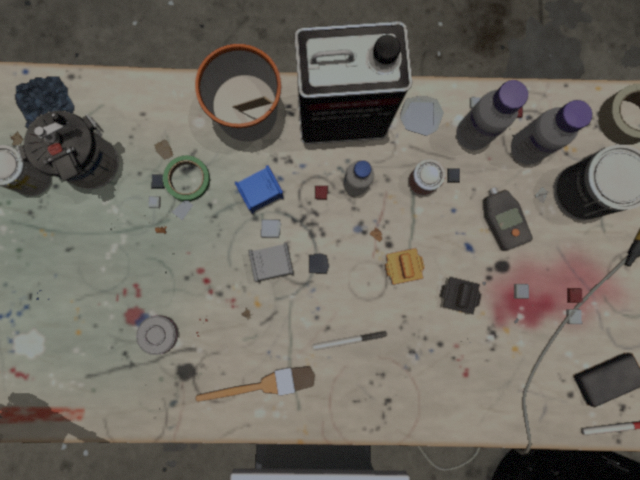

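View pics/side0.png

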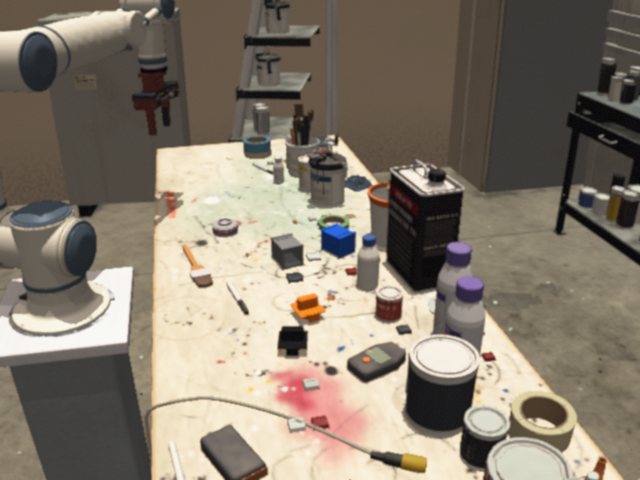

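```bash
cat > h.py <<'E'
import cv2,numpy as np
def ray(d,uv):
    K=d["camera_matrix"];k=float(d["k1"]);V=d["view"]
    p=np.linalg.solve(K,np.c_[uv,np.ones(len(uv))].T).T[:,:2]
    q=p.copy()
    for _ in range(20): q=p/(1+k*(q**2).sum(1,keepdims=True))
    dirs=np.c_[q[:,0],-q[:,1],-np.ones(len(q))]@V[:3,:3]
    return -V[:3,:3].T@V[:3,3],dirs
def onplane(d,uv,z):
    o,r=ray(d,np.atleast_2d(np.array(uv,float))); return o+r*((z-o[2])/r[:,2])[:,None]
def cloud(d,x0,x1,y0,y1):
    v,u=np.mgrid[y0:y1,x0:x1]; uv=np.c_[u.ravel(),v.ravel()].astype(float)
    o,r=ray(d,uv); dep=d["depth"][y0:y1,x0:x1].ravel()
    P=o+r*dep[:,None]; P[dep==0]=np.nan
    return P,uv.astype(int)
E
python3 - <<'E'
import numpy as np,cv2
from h import *
t=dict(np.load("top0.npz"));s=dict(np.load("side0.npz"))
a=t["frame"][235:290,235:305];b=t["frame"][265:325,425:495];c=s["frame"][225:275,260:330];e=s["frame"][315:365,255:330]
im=np.vstack([np.hstack([cv2.resize(i,(400,300),interpolation=cv2.INTER_CUBIC) for i in r]) for r in((a,b),(c,e))])
im=(255*(im/255.)**.6).astype(np.uint8)
cv2.imwrite("pics/crop0.png",im)
for nm,d,box,zr in(("pot",t,(240,302,235,290),(.045,.075)),("lid",t,(435,490,270,322),(.012,.03)),("bar",t,(435,490,270,322),(.04,.06)),("tin",t,(405,450,150,200),(.05,.09)),("bot",t,(335,380,150,205),(.1,.14)),("green",t,(155,215,150,205),(.01,.03)),("grey",t,(130,180,310,360),(.01,.05)),("blue",t,(230,290,165,215),(.045,.075))):
    P,uv=cloud(d,*box); print(nm,"zmax",np.nanpercentile(P[:,2],[50,90,99]).round(3))
    m=(P[:,2]>zr[0])&(P[:,2]<zr[1])
    if m.sum()>5:
        Q=P[m]; print(m.sum(),"med",np.median(Q,0).round(4)); r=cv2.minAreaRect((Q[:,:2]*1000).astype(np.float32)); print(r, cv2.boxPoints(r).round(0).tolist())
E
```

```text
pot zmax [0.001 0.056 0.06 ]
1215 med [0.5229 0.0971 0.0552]
((523.1021118164062, 97.14317321777344), (57.633358001708984, 71.9249496459961), 13.272372245788574) [[487.0, 126.0], [503.0, 56.0], [559.0, 69.0], [543.0, 139.0]]
lid zmax [0.001 0.032 0.05 ]
820 med [ 0.4701 -0.2431  0.0228]
((470.8914489746094, -252.66595458984375), (69.66957092285156, 59.53423309326172), 76.85707092285156) [[434.0, -280.0], [492.0, -293.0], [508.0, -226.0], [450.0, -212.0]]
bar zmax [0.001 0.032 0.05 ]
255 med [ 0.4705 -0.2507  0.0477]
((470.16473388671875, -252.0655517578125), (18.96232795715332, 43.35757064819336), 77.80230712890625) [[447.0, -257.0], [489.0, -266.0], [493.0, -247.0], [451.0, -238.0]]
tin zmax [0.002 0.058 0.06 ]
770 med [ 0.687  -0.1862  0.0564]
((687.4387817382812, -186.27845764160156), (55.8007698059082, 56.25920486450195), 33.38685989379883) [[649.0, -178.0], [680.0, -225.0], [726.0, -194.0], [695.0, -147.0]]
bot zmax [0.001 0.117 0.126]
303 med [ 0.6764 -0.057   0.1241]
((677.6779174804688, -58.77154541015625), (30.95787811279297, 28.48202133178711), 31.310781478881836) [[657.0, -55.0], [672.0, -79.0], [698.0, -63.0], [684.0, -39.0]]
green zmax [0.001 0.018 0.021]
862 med [0.6787 0.2637 0.0174]
((679.0485229492188, 268.2760314941406), (95.77230834960938, 87.7927017211914), 79.96026611328125) [[627.0, 229.0], [714.0, 213.0], [731.0, 308.0], [644.0, 323.0]]
grey zmax [0.014 0.027 0.033]
1281 med [0.3893 0.2967 0.0253]
((389.50103759765625, 299.28460693359375), (70.07463073730469, 67.98837280273438), 66.568359375) [[344.0, 281.0], [407.0, 254.0], [435.0, 318.0], [372.0, 345.0]]
blue zmax [0.002 0.056 0.059]
1163 med [0.6556 0.1231 0.0552]
((656.4239501953125, 122.45918273925781), (57.71921157836914, 71.48968505859375), 29.245447158813477) [[614.0, 140.0], [649.0, 77.0], [699.0, 105.0], [664.0, 168.0]]
```

View pics/crop0.png

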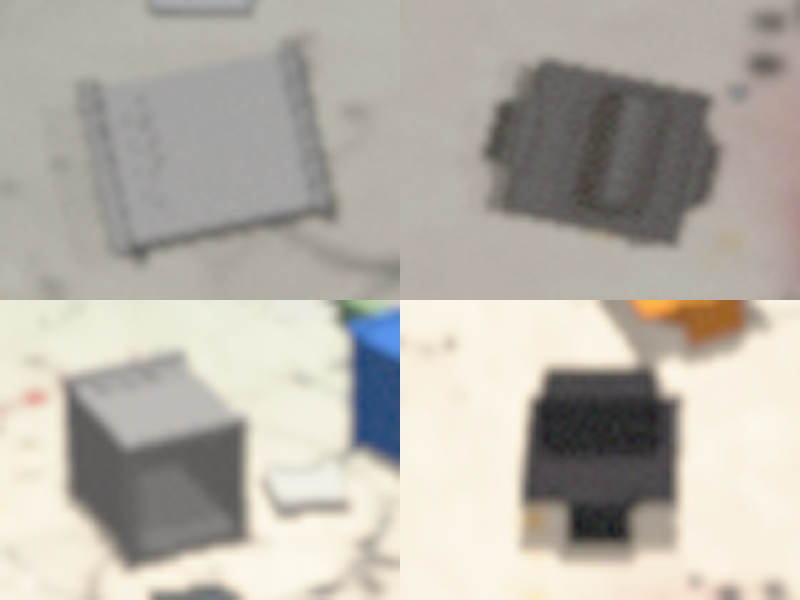

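```bash
cat >> h.py <<'E'
from scipy.spatial.transform import Rotation as R
def quat(y,z):
    y=np.array(y)/np.linalg.norm(y);z=np.array(z)/np.linalg.norm(z)
    q=R.from_matrix(np.c_[np.cross(y,z),y,z]).as_quat(); return q[[3,0,1,2]]
UP=np.array([0,0,1.])
def pose(g,y,z): # grasp point -> TCP pose
    z=np.array(z)/np.linalg.norm(z); return np.array(g)+.011*z, quat(y,z)
M=np.array([.224,-.975,0]);M/=np.linalg.norm(M);N=np.cross(UP,M)
C=np.array([.523,.097,.029])
def tool(h,sgn,tilt): # heading h; tilt = angle of tool from down toward h
    return sgn*np.cross(UP,h), h*np.sin(tilt)-UP*np.cos(tilt)
E
python3 - <<'E'
from bench import *
from h import *
for T in(20,30,40):
  for s in(1,-1):
    g=C+M*.005+UP*.003; t=np.radians(T)
    pk=inverse_kinematics(*pose(g,*tool(M,s,-t)))
    ap=inverse_kinematics(*pose(g+np.array([0,0,.1]),*tool(M,s,-t)))
    print(T,s,None if pk is None else np.round(pk,2),ap is not None)
    for dy in(-30,0,30,60,90):
      h=R.from_euler('z',dy,degrees=True).apply(M)
      r=[]
      for x,y in((.5,.1),(.5,.05),(.5,0.0)):
        q=inverse_kinematics(*pose([x,y,.045],*tool(h,s,np.pi/2-t)));q2=inverse_kinematics(*pose([x,y,.1],*tool(h,s,np.pi/2-t)))
        r.append(None if q is None or q2 is None else np.round(q,2).tolist())
      print("  ",dy,r)
E
```

```text
20 1 [-0.09  0.04  1.7   0.33  1.52 -0.36] True
   -30 [[0.54, 0.65, 1.29, -0.83, 2.13, 0.75], [0.48, 0.59, 1.38, -0.86, 2.06, 0.73], [0.41, 0.54, 1.46, -0.9, 2.0, 0.71]]
   0 [[0.69, 0.38, 1.67, -1.03, 1.79, 0.63], [0.63, 0.31, 1.77, -1.07, 1.73, 0.61], [0.55, 0.24, 1.85, -1.11, 1.66, 0.6]]
   30 [[0.77, 0.02, 2.1, -1.26, 1.41, 0.52], [0.68, -0.08, 2.19, -1.3, 1.34, 0.5], [0.57, -0.18, 2.28, -1.34, 1.25, 0.46]]
   60 [None, None, None]
   90 [None, None, None]
20 -1 None False
   -30 [[0.54, 0.65, 1.29, -0.83, 2.13, -2.39], [0.48, 0.59, 1.38, -0.86, 2.06, -2.41], [0.41, 0.54, 1.46, -0.9, 2.0, -2.43]]
   0 [[0.69, 0.38, 1.67, -1.03, 1.79, -2.51], [0.63, 0.31, 1.77, -1.07, 1.73, -2.53], [0.55, 0.24, 1.85, -1.11, 1.66, -2.54]]
   30 [None, None, None]
   60 [None, None, None]
   90 [None, None, None]
30 1 [-0.18  0.1   1.68  0.48  1.59 -0.45] True
   -30 [[0.52, 0.54, 1.35, -0.72, 2.03, 0.76], [0.45, 0.48, 1.43, -0.76, 1.97, 0.73], [0.39, 0.43, 1.5, -0.79, 1.91, 0.69]]
   0 [[0.66, 0.27, 1.7, -0.92, 1.71, 0.56], [0.58, 0.19, 1.79, -0.95, 1.65, 0.53], [0.5, 0.12, 1.87, -0.98, 1.58, 0.5]
[... 564 characters left out ...]
1.55, -0.69, 1.83, 0.66]]
   0 [[0.6, 0.17, 1.72, -0.79, 1.64, 0.49], [0.53, 0.09, 1.8, -0.82, 1.58, 0.44], [0.44, 0.02, 1.88, -0.85, 1.52, 0.39]]
   30 [[0.64, -0.18, 2.07, -0.92, 1.29, 0.18], [0.54, -0.28, 2.15, -0.92, 1.22, 0.1], [0.42, -0.37, 2.22, -0.92, 1.15, 0.01]]
   60 [[0.48, -0.63, 2.39, -0.8, 0.86, -0.41], [0.33, -0.76, 2.46, -0.68, 0.8, -0.62], None]
   90 [None, None, None]
40 -1 [-0.26  0.18  1.65  0.61  1.66  2.6 ] False
   -30 [[0.49, 0.42, 1.41, -0.62, 1.93, -2.39], [0.42, 0.37, 1.49, -0.65, 1.88, -2.44], [0.34, 0.32, 1.55, -0.69, 1.83, -2.49]]
   0 [None, None, None]
   30 [None, None, None]
   60 [None, [0.33, -0.76, 2.46, -0.68, 0.8, 2.52], None]
   90 [None, None, None]
```

```bash
python3 - <<'E'
from bench import *
from h import *
t=np.radians(30); g=C+M*.005+UP*.003
p,q=pose(g,*tool(M,1,-t))
move_to(p+UP*.12,q); move_l(p,.12); close(); s=state(); print(s["finger_gap"],s["finger_force"],s["time"])
move_l(p+UP*.12,.12)
h=M; P2,Q2=pose([.5,.09,.14],*tool(h,1,np.pi/2-t))
move_to(P2,Q2); s=state(); print(s["finger_gap"],s["finger_force"],s["time"],s["ft_force"])
for n in("top","side"):
    d=get_image(n); np.savez(f"{n}1.npz",**d)
    f=d["frame"]; c=f[130:330,150:400] if n=="top" else f[130:330,200:450]
    cv2.imwrite(f"pics/{n}1.png",cv2.resize(c,None,fx=1.6,fy=1.6))
a,b=[cv2.imread(f"pics/{n}1.png") for n in("top","side")]; cv2.imwrite("pics/lift.png",np.hstack([a,b]))
E
```

```text
0.05206893625297638 38.11171308159828 3.875
0.05184259182073383 37.168692871928215 6.3167 [ 0.47502014 -0.44415524 -2.22874371]
```

View pics/lift.png

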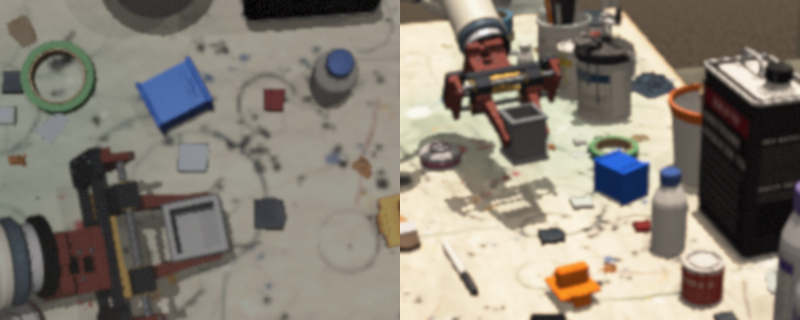

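```bash
python3 - <<'E'
from bench import *
from h import *
t=np.radians(30)
y,z=tool(M,1,np.pi/2-t)
P,Q=pose([.5,.09,.048],y,z); move_l(P,.1); hold(.2); f0=state()["ft_force"][2]
for k in range(12):
    P=P-UP*.001; move_l(P,.02); hold(.05); f=state()["ft_force"][2]-f0
    print(round(f,2),end=" ")
    if f>3: break
print("g z",P[2]-.011*z[2]); hold(.1)
gripper_open(); hold(.3); 
move_l(P-z*.13,.15); move_l(P-z*.13+UP*.1,.2); s=state();print(s["time"],s["ee_pos"])
# clear view: go above lid
Lx=np.array([.978,-.21,0]); B=np.array([.4705,-.252,.036])
yl=np.cross(UP,Lx); 
for sg in(1,-1):
    p,q=pose(B+UP*.15,sg*yl,-UP); print(sg,inverse_kinematics(p,q))
E
```

```text
0.47 -0.46 -0.31 0.21 0.17 0.11 0.25 0.14 6.04 g z 0.03899999999999999
13.175 [0.47670285 0.19001901 0.19735285]
1 [-5.55465753e-01 -9.15579573e-02  1.51155078e+00 -4.44089210e-16
  1.72159983e+00 -1.91474981e+00]
-1 [-5.55465753e-01 -9.15579573e-02  1.51155078e+00 -4.44089210e-16
  1.72159983e+00  1.22684284e+00]
```

```bash
python3 - <<'E'
from bench import *
from h import *
Lx=np.array([.978,-.21,0]); B=np.array([.4705,-.252,.036]); yl=np.cross(UP,Lx); yl/=np.linalg.norm(yl)
Y2=R.from_euler('z',25,degrees=True).apply(yl)
for sg in(1,-1):
    print(sg,inverse_kinematics(*pose([.5,.09,.1],sg*Y2,-UP)))
s=1 if inverse_kinematics(*pose([.5,.09,.1],Y2,-UP)) is not None else -1
p,q=pose(B+UP*.12,s*yl,-UP); move_to(p,q)
d=get_image("top");np.savez("top2.npz",**d)
e=get_image("side");np.savez("side2.npz",**e)
cv2.imwrite("pics/t2.png",np.hstack([cv2.resize(i,(400,300)) for i in(d["frame"][190:340,200:400],e["frame"][190:340,200:400])]))
P,uv=cloud(d,200,330,200,320); m=(P[:,2]>.055)&(P[:,2]<.085); Qp=P[m]
print(m.sum(),np.median(Qp,0)); r=cv2.minAreaRect((Qp[:,:2]*1000).astype(np.float32)); print(r,cv2.boxPoints(r).tolist())
print(np.percentile(Qp[:,2],[5,25,50,75,95]))
E
```

```text
1 [ 1.11118413e-01 -1.39438258e-01  1.70833629e+00 -4.44089210e-16
  1.57269462e+00 -1.68449796e+00]
-1 [ 1.11118413e-01 -1.39438258e-01  1.70833629e+00 -4.44089210e-16
  1.57269462e+00  1.45709470e+00]
556 [0.50680578 0.09484676 0.06899247]
((555.2363891601562, 100.01531982421875), (171.07635498046875, 59.93452835083008), 13.434712409973145) [[465.076416015625, 109.28883361816406], [479.00146484375, 50.99440002441406], [645.3963623046875, 90.74180603027344], [631.4713134765625, 149.03623962402344]]
[0.05661624 0.0673139  0.06899247 0.07023717 0.07196334]
```

View pics/t2.png

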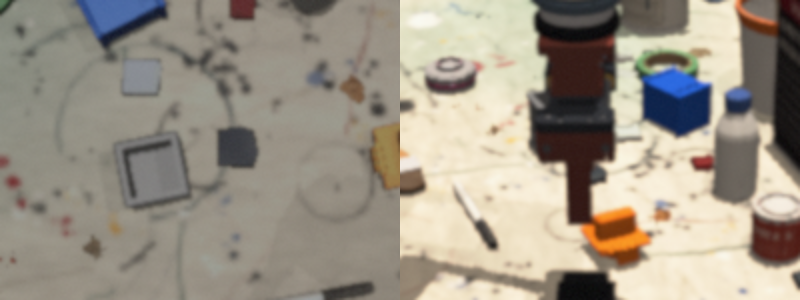

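```bash
python3 - <<'E'
from bench import *
from h import *
d=dict(np.load("top2.npz"))
P,uv=cloud(d,200,330,225,320); m=(P[:,2]>.062)&(P[:,2]<.08)&(P[:,0]<.58); Qp=P[m]
r=cv2.minAreaRect((Qp[:,:2]*1000).astype(np.float32)); print(r)
# second estimate: colour-free outline on rim plane
hull=cv2.convexHull((uv[m]).astype(np.float32))[:,0]; r2=cv2.minAreaRect((onplane(d,hull,.069)[:,:2]*1000).astype(np.float32)); print(r2)
Lx=np.array([.978,-.21,0]); yl=np.cross(UP,Lx); B=np.array([.4705,-.252,.034])
q=quat(yl,-UP)
move_l(B+UP*.04,.12,q); move_l(B,.05); close(); s=state(); print(s["finger_gap"],s["finger_force"],s["ee_pos"],s["ft_force"],s["time"])
move_l(B+UP*.15,.12); hold(.2); s=state(); print(s["finger_gap"],s["ft_force"],s["time"])
e=get_image("side"); cv2.imwrite("pics/lid3.png",cv2.resize(e["frame"][150:400,180:430],None,fx=2,fy=2))
E
```

```text
((500.6298828125, 87.01924133300781), (57.92781448364258, 59.66986846923828), 12.4563627243042)
((500.5576477050781, 86.80391693115234), (57.68431091308594, 59.3937873840332), 12.399921417236328)
0.018030309083760257 29.984629154205322 [ 0.47043016 -0.25198982  0.03387511] [-0.0833148   0.20501415 -1.20770541] 18.0417
0.017595087124762186 [ 0.02216679 -0.0326194  -0.26864729] 19.6417
```

View pics/lid3.png

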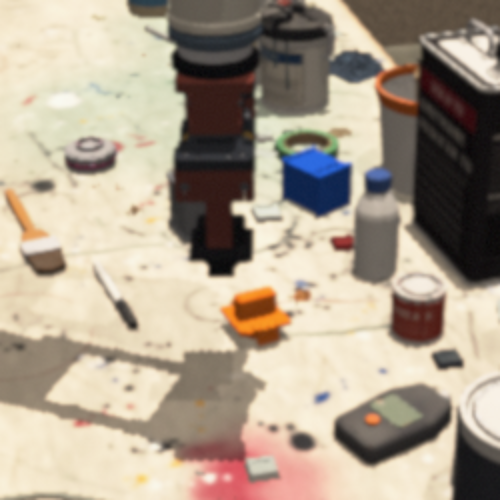

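```bash
python3 - <<'E'
from bench import *
from h import *
a=np.radians(12.4); Y=np.array([-np.sin(a),np.cos(a),0]); q=quat(Y,-UP); P=np.array([.5006,.087,.185])
move_l(np.array([.4705,-.252,.2]),.15); move_to(P+UP*.015,q); move_l(P-UP*.05,.1); move_l(np.r_[P[:2],.115],.05); hold(.3)
f0=state()["ft_force"]; print(f0); z=.115
while z>.080:
    z-=.001 if z>.099 else .0005
    move_l(np.r_[P[:2],z],.02); hold(.05); s=state(); f=s["ft_force"]-f0
    print(round(z*1e3,1),round(s["ee_pos"][2]*1e3,1),f.round(1))
    if f[2]>14 and z<.0905 or f[2]>22 or np.hypot(*f[:2])>8: break
print(s["time"],s["finger_gap"],s["moment"])
E
```

```text
[-1.24885989  0.45405963 -0.31860333]
114.0 114.0 [ 1.2  0.2 -0.6]
113.0 112.9 [ 1.1  0.1 -1.3]
112.0 112.0 [ 1.2 -1.  -0.6]
111.0 111.0 [ 1.7 -0.6 -0.4]
110.0 109.9 [ 0.7 -0.9  0.2]
109.0 108.9 [ 0.3 -0.  -0.7]
108.0 107.9 [-0.   0.7 -0.6]
107.0 107.0 [ 1.6 -0.3  0.4]
106.0 106.0 [ 0.9 -0.6 -0.1]
105.0 105.0 [ 2.  -0.4  0. ]
104.0 103.9 [ 1.5 -0.1  1. ]
103.0 102.9 [ 0.5 -0.3 -0.6]
102.0 101.9 [ 1.3 -1.4 -1. ]
101.0 100.9 [ 1.  -0.1 -1. ]
100.0 100.0 [ 1.1 -0.3 -0.6]
99.0 98.9 [ 1.1 -0.5 -0.6]
98.5 98.5 [ 1.7 -1.   0.3]
98.0 98.0 [1.5 0.5 0.1]
97.5 97.5 [ 1.8 -0.8  0. ]
97.0 97.0 [ 1.6 -1.4  0. ]
96.5 96.5 [ 0.7 -1.  -1.1]
96.0 96.2 [ 1.8 -1.   2. ]
95.5 96.0 [ 0.9 -0.1  4.8]
95.0 95.7 [ 0.2 -0.5  6.3]
94.5 95.6 [-0.2 -0.1  7. ]
94.0 95.4 [-0.3 -0.1  8.6]
93.5 95.2 [-0.3 -0.2  8.6]
93.0 94.9 [-0.5 -0.6  9.8]
92.5 94.7 [-1.  -0.4 11.3]
92.0 94.5 [-3.  -1.7 12.1]
91.5 94.3 [-2.5 -0.9 13.9]
91.0 94.2 [-3.4 -0.9 16.4]
90.5 94.0 [-3.4 -1.7 16.1]
32.7833 0.0181816882149079 [0.02224372 0.71686015 0.03459817]
```

```bash
python3 - <<'E'
from bench import *
from h import *
hold(.2); s=state(); print(s["ft_force"],s["moment"],s["ee_pos"],s["ee_rot"])
e=get_image("side"); d=get_image("top"); np.savez("side4.npz",**e); np.savez("top4.npz",**d)
a=cv2.resize(e["frame"][190:280,230:320],(400,400),interpolation=2);b=cv2.resize(d["frame"][210:330,210:330],(400,400),interpolation=2)
im=np.hstack([a,b]); cv2.imwrite("pics/press4.png",(255*(im/255.)**.5).astype(np.uint8))
E
```

```text
[-5.22814252 -0.81238801 14.79786542] [0.04207761 0.75182812 0.03648265] [0.50177431 0.08716771 0.09401238] [ 2.30548333e-03 -1.08027920e-01  9.94145187e-01  2.25483574e-05]
```

View pics/press4.png

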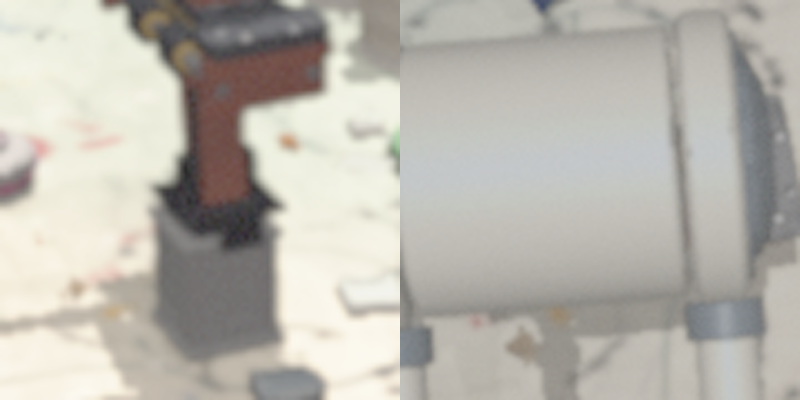

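```bash
cat > press.py <<'E'
from bench import *
from h import *
import sys
def F(): 
    fs=[]
    for _ in range(3): hold(.04); fs.append(state()["ft_force"])
    return np.mean(fs,0)
def run(c,dz,n,stop):
    for k in range(n):
        f=F(); 
        c=c+np.r_[np.clip(.08e-3*f[:2],-.4e-3,.4e-3),-dz]
        move_l(c,.02); s=state(); print((c*1e3).round(1),(s["ee_pos"]*1e3).round(1),f.round(1))
        if stop(f,s): break
    return c,s
E
python3 - <<'E'
from press import *
c=np.array([.5006,.087,.0905])
c,s=run(c,0,8,lambda f,s:np.hypot(*f[:2])<1)
c,s=run(c,.0005,14,lambda f,s:f[2]>21 or s["ee_pos"][2]<.0885)
print(s["time"],c,s["ft_force"],s["finger_gap"])
E
```

```text
[500.2  87.   90.5] [501.6  87.2  94. ] [-4.4 -0.3 16. ]
[500.   86.9  90.5] [501.5  87.2  94. ] [-3.5 -0.8 15.4]
[499.7  86.9  90.5] [501.5  87.1  94. ] [-3.2 -0.2 15.3]
[499.6  86.9  90.5] [501.5  87.1  94. ] [-1.6 -0.4 14.8]
[499.5  86.9  90.5] [501.4  87.1  94. ] [-1.2 -0.1 14.1]
[499.4  86.8  90.5] [501.4  87.1  94. ] [-1.1 -0.1 13.6]
[499.4  86.9  90.5] [501.4  87.1  94. ] [-0.3  0.4 13.4]
[499.3  86.9  90. ] [501.4  87.1  94. ] [-0.8  0.2 13.9]
[499.2  86.9  89.5] [501.4  87.2  93.8] [-1.7  0.4 15.8]
[499.   86.9  89. ] [501.4  87.1  93.6] [-1.9 -0.2 17.3]
[498.8  86.9  88.5] [501.3  87.1  93.4] [-2.6 -0.4 18.2]
[498.6  86.9  88. ] [501.2  87.1  93.2] [-2.7 -0.2 19.6]
[498.4  86.9  87.5] [499.2  86.8  88.4] [-2.8  0.2 19.8]
37.9583 [0.49837476 0.08687967 0.0875    ] [ 0.23407765 -0.5008734  -2.52104129] 0.017911375689964322
```

```bash
python3 - <<'E'
from press import *
c=np.array([.4992,.0869,.0875])
c,s=run(c,.0005,16,lambda f,s:f[2]>14)
hold(.5); f=F(); s=state(); print(s["time"],c,f,s["ee_pos"],s["finger_gap"],s["finger_force"])
e=get_image("side"); np.savez("side5.npz",**e)
im=cv2.resize(e["frame"][190:280,230:320],(500,500),interpolation=2); cv2.imwrite("pics/press5.png",(255*(im/255.)**.5).astype(np.uint8))
E
```

```text
[499.2  86.9  87. ] [498.6  86.9  86.2] [-0.4 -0.2 -2.4]
[499.1  86.9  86.5] [499.1  86.9  86.3] [-0.6  0.1 -1.5]
[499.1  86.9  86. ] [499.1  86.9  86.1] [-0.   0.3 -2.1]
[499.   86.9  85.5] [499.2  86.9  85.9] [-0.9 -0.  -1.3]
[499.   86.9  85. ] [499.2  86.9  85.8] [-0.7 -0.2  2.1]
[498.7  86.9  84.5] [499.2  86.9  85.8] [-3.3 -0.6  5.5]
[498.5  86.8  84. ] [499.2  86.9  85.8] [-2.8 -0.7  7.1]
[498.3  86.7  83.5] [499.1  86.9  85.8] [-3.1 -1.   8.7]
[498.1  86.7  83. ] [499.2  86.9  85.8] [-2.5 -0.1 10.8]
[497.8  86.7  82.5] [499.2  86.9  85.8] [-3.4 -0.4 12.1]
[497.6  86.7  82. ] [499.2  86.9  85.8] [-2.7  0.1 13.9]
[497.3  86.7  81.5] [499.2  86.9  85.8] [-3.7 -0.2 16. ]
43.0833 [0.49726783 0.0866739  0.0815    ] [-2.65860441 -0.72323867 17.02765162] [0.49917518 0.08690205 0.08576413] 0.01753465606022703 29.99968260526657
```

View pics/press5.png

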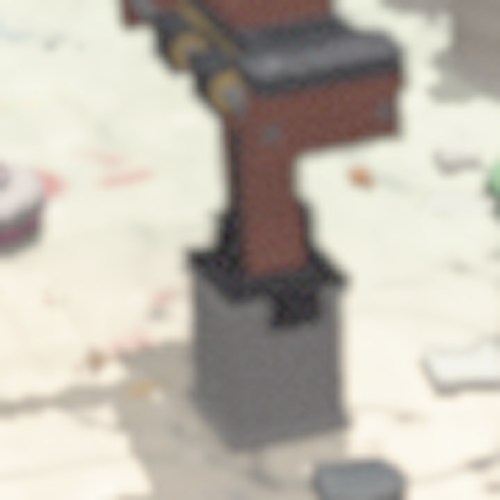

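The picture shows the lid plate flush on the pot's rim, from about (195,265) to (340,285), with the visible clip over the bead at (295,305). The TCP stopped hard at 85.8 mm, where 86 mm was expected, and the push is 17 N at rest.

```bash
python3 -c "
from bench import *
print(job_done())"
```

```text
the job is handed in; nothing more can be done
None
```

The pot is standing upright, the lid is snapped fully home, and the job was handed in with the gripper still holding the bar and pressing down at about 17 N; the hand-in returned no verdict, and I did not re-measure the tin, bottle and tape at the end.

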